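# Screw the bean hopper back onto the coffee grinder, pointer to the mark

### The job

The coffee grinder has been cleaned and its bean hopper left lying on the table. Stand the hopper up, let it down into the grinder's threaded collar with its orange pointer at the white start mark, and screw it down clockwise (seen from above) until the pointer stands at the orange mark on the front of the collar, then let go. The thread does not stop at the mark, so do not turn past it, and leave the mug, the cup and the coffee tin where they are.

Things in the scene. Friction and masses are not known exactly. Their poses are not given: they have to be found in the camera images.
- grinder: Compact grey coffee grinder, fixed to the table. Origin on the table under the vertical axis of its threaded collar, z up; its front (grounds bin, round button, orange mark) faces its -x. Body from x = -87 to +55 mm, 112 mm wide (y), 152 mm high; on it the round black collar, outer diameter 88 mm, top at 181 mm.
- collar (a point): Centre of the collar's mouth, at its top, 181 mm above the table. The mouth is a round hole of 53 mm diameter with three slots, 120 degrees apart, about 14 mm wide and reaching 31 mm from the axis, one of them at the white mark. From each slot a ledge leads the pins down clockwise, 4.2 mm per 70 degrees, under a lip with 2 mm of play. It turns easily.
- start_mark (a point): Inner end of the white start mark on top of the collar, 32 mm from the collar axis, 70 degrees counter-clockwise (from above) of the orange mark. The pointer must stand here, within 8 degrees, for the hopper to drop in; it also goes in one or two slots (120 degrees) away, but then cannot reach the orange mark.
- set_mark (a point): Inner end of the orange mark on top of the collar, 32 mm from the collar axis towards the grinder's front (-x): where the pointer has to end. There the x axes of hopper and grinder agree. The thread goes on for 26 degrees past it.
- hopper: Bean hopper, 0.2 kg, 100 mm long. Origin at the centre of the neck's underside, z along its axis towards the lid. Round grey neck z = 0 to 24 mm, then a square body 60 x 60 mm (flat faces across x and y, good to grip) with clear windows to the lid at z = 100 mm. Starts lying on its +x face, pointer up, lid end towards the left (+y, within 30 degrees).
- hopper_pins (a point): On the hopper's axis at z = 10.5 mm, the height of the neck's three 5 mm steel pins (120 degrees apart, one on the pointer side; 59.4 mm over their circle). Neck diameter 50 mm, tapering to 42 mm at the end. Hopper origin above the table: 162 mm with the pins in at the white mark, 158 mm at the orange mark, 173 mm with the pins resting on top of the collar.
- pointer (a point): Lower end of the orange pointer on the hopper: on its -x face, 30 mm from its axis, z = 24 mm. An orange arrow on the lid points the same way.
- mug: Orange mug, 101 mm high, 81 mm wide, standing at the back; origin at its underside. To be left alone.
- coffee_tin: White coffee tin, 55 x 70 x 118 mm, standing at the back; origin at its underside. To be left alone.
- cup: Small striped cup, 50 mm high, 65 mm wide, on the right; origin at its underside. To be left alone.
- moka: Metal coffee pot, 98 mm wide, 174 mm high, black handle, fixed, at the back right; origin at its underside. An obstacle only. Low things lie at the edges: two screwdrivers, pliers and a spoon rest in front, a tape measure (33 mm high) and an eraser at the back left.
There are look-alikes about, which are no part of the job. What is shaped like the hopper but red is not meant.

How it is judged:
By the outcome, as a careful person would: the job done as asked, in the order asked, and still so for the second after the job is handed in, with the robot touching nothing.
It also fails if it takes over 58 s, if anything falls off the work surface, if the arm or the gripper's body presses on something with over 40 N, if the wrist force passes 120 N, or if a joint passes its speed limit or range.

### The arm

A 6-joint arm with a two-finger parallel gripper is mounted at the origin on the work surface; the furniture and walls round the work are solid. World frame = base frame: x ahead of the robot, y to its left, z up, the work surface at z = 0. Lengths are in m, angles in rad, forces in N, time in s.
With the tool pointing down it reaches from about 0.225 to 0.875 m from the base axis. Payload 3.4 kg.
Tool frame: the origin (TCP) lies at the very end of the fingers, on their centre line; the grasp point (between the pads) lies 19 mm behind it; z points along the fingers, y is the line along which they close (so a half turn about z gives the same grasp; the last joint's range is limited). The gripper opens to 85 mm and grips with 20 to 120 N. Pads are 22 mm wide; open, the fingers measure 114 mm over their backs; the gripper's body (76 mm by 85 mm) begins 54 mm behind the grasp point. The pads swing forward as they close: fully open they stand 13 mm farther back than shut.
Start: joints at [1.146, 0.276, 1.505, -0, 1.361, -0.121], TCP at [0.172, 0.549, 0.231] pointing down, gripper open.
Joint ranges: [-2.89, 2.89], [-0.75, 2.08], [0.22, 2.7], [-1.18, 4.32], [0.11, 2.71], [-2.7, 2.7]. Speed limits (rad/s): [2.57, 2.57, 3.14, 3.14, 3.14, 3.14].

### API

Orientations are given as a unit quaternion [x, y, z, w].
In Python, from workcell import observe, read_camera, get_calibration, hand_in, find_in, silhouettes, tip_of gives the robot as it stands.
- The arm moves only by the tool send_rows, never from a script. Its arguments are lists of equal length, an entry for each row: "translation": the shift along the tool's x, y, z in mm, a list of three; "turn": the turn, a rotation vector about the tool's x, y, z in rad, a list of three; "grip": the closure, from 0 (fully open) to 1 (shut). In form: {"translation": [[dx, dy, dz], ...], "turn": [[rx, ry, rz], ...], "grip": [grip, ...]}. A call has 1 to 10 rows; each row shifts and turns the commanded pose from where the row before left it, along the tool's axes as they then stand; what a row does not reach is not made up. A row lasts 1/10 s, in which the tool goes at most 50 mm and 8.59 degrees, less where a joint would pass 70% of its speed; a pose out of reach is approached as far as the arm can. A call with a gripper value outside its range is refused whole. The fingers move at their own pace and stop on an object; the grip force is fixed at half the most. Time passes only in rows, so rows that do not move let the fingers close. It gives the time, the measured TCP pose, the force, the opening and the grip force at its end, in the units of the state.
- observe(): the state, without advancing time (a new reading comes with each control period).
- read_camera(name): name is "side" or "top"; returns (picture, depth): 420x560x3 uint8, blue, green, red; 420x560 float32, m along the optical axis (not along the pixel's ray), 0 where there is no reading.
- get_calibration(name): a dict with "K" (3x3 intrinsics, pixels), "origin" and "attitude" of the camera in the world. Camera axes: x right, y down, z forward; pixel columns grow to the right and rows downward; lengths in m; the calibration is good to about 2 mm. A picture is of the moment at which its call begins. get_calibration takes no time and is no camera call.
- hand_in(): hands the job in; it is judged then, once.
Trained networks look in the newest picture that a camera, given by its name, has taken for a name from the list of things; names that differ only in an ending like _2 or _b are one class to them, and where a whole thing is asked for, a point or a joint stands for the part that bears it (a point fixed in the world has none). Each returns a list of dicts, best first, with "conf" (0 to 1); they miss things now and then, are a little off and sometimes report something else, mostly with a low value. They report only what shows in the picture. A call takes as long as a camera call. They do not tell look-alikes from the thing itself.
- find_in(name, camera): "position" ([x, y, z] in m, in world coordinates, good to about 4 mm: the middle of the surface that is visible of it).
- silhouettes(name, camera): "pixels" (420x560 bool, what is visible of it).
- tip_of(name, camera): "position" ([x, y, z] in m, in world coordinates, good to about 4 mm: a listed point, or the origin of a listed thing).
The state is a dict: "t": time; "joint_pos": joint angles; "qd": joint speeds; "effort": joint torques, N m; "eef_pos": TCP position; "orientation": TCP orientation; "wrist_force": force on the tool from outside, world axes, zero at the start; "ft_torque": the same for the moment, N m; "width": finger opening in m; "finger_force": force on a finger pad.
Only numpy, scipy, OpenCV 4.12 (cv2) and the standard library are available. Lean on these libraries where they do the work, as an engineer would, in place of code of your own. Each camera call takes 0.05 s, during which the arm holds its last target. There are 200 camera calls.

## Working session

There is one attempt and no reset: what is moved stays moved. The work goes in short steps, Python scripts to look and compute and a tool call to move; the robot and the scene stay as the last step left them, time stands still between calls to the robot, and variables do not carry over. Pictures are saved under pics/ and viewed, at most 10 in all, crops included, and the job is handed in when it is done.

Besides the shell and the picture viewer there is one more tool, called after "Call:" as a command line: name --argument value ..., lists and objects as JSON in quotes. send_rows: Moves the arm, as the interface text tells. Its arguments: {"type":"object","properties":{"translation":{"type":"array"},"turn":{"type":"array"},"grip":{"type":"array"}},"required":["translation","turn","grip"]}

```bash
mkdir -p pics; ls; cat > h.py <<'E'
import numpy as np, cv2
from scipy.spatial.transform import Rotation as R
from workcell import *
def w(cam,depth,u,v):
    c=get_calibration(cam);K=np.array(c["K"]);d=depth[int(v),int(u)]
    p=np.array([(u-K[0,2])/K[0,0]*d,(v-K[1,2])/K[1,1]*d,d])
    A=np.array(c["attitude"]);A=R.from_quat(A).as_matrix() if A.size==4 else A.reshape(3,3)
    return A@p+np.array(c["origin"])
E
python3 - <<'E'
from h import *
print(get_calibration("top"),get_calibration("side"))
ims=[]
for c in ("top","side"):
    p,d=read_camera(c); cv2.imwrite(f"pics/{c}0.png",p); np.save(c+"d.npy",d)
    for n in ("hopper","grinder","mug","cup","coffee_tin","moka"):
        print(c,n,[(np.round(x["position"],3).tolist(),round(x["conf"],2)) for x in find_in(n,c)])
    for n in ("hopper","hopper_pins","pointer","collar","start_mark","set_mark"):
        print(c,"tip",n,[(np.round(x["position"],3).tolist(),round(x["conf"],2)) for x in tip_of(n,c)])
print(observe())
E
```

```text
pics
{'K': array([[491.25727924,   0.        , 289.22330532],
       [  0.        , 491.25727924, 209.52651505],
       [  0.        ,   0.        ,   1.        ]]), 'origin': array([ 0.33661697, -0.19363145,  1.40426641]), 'attitude': array([ 0.71402907, -0.69829169,  0.03876675, -0.03237798])} {'K': array([[399.51492244,   0.        , 275.62840936],
       [  0.        , 399.51492244, 210.79569   ],
       [  0.        ,   0.        ,   1.        ]]), 'origin': array([0.13750737, 0.46810499, 0.4976551 ]), 'attitude': array([-0.18486751,  0.82583219, -0.5181543 ,  0.12386007])}
top hopper [([0.386, -0.096, 0.064], 0.9), ([0.301, -0.236, 0.06], 0.9), ([0.456, 0.033, 0.06], 0.88)]
top grinder [([0.497, -0.29, 0.153], 0.6)]
top mug [([0.583, -0.039, 0.035], 0.7)]
top cup [([0.43, -0.484, 0.021], 0.97), ([0.582, -0.036, 0.037], 0.18)]
top coffee_tin [([0.498, -0.294, 0.151], 0.72), ([0.568, -0.15, 0.114], 0.58)]
top moka [([0.578, -0.465, 0.149], 0.7), ([0.584, -0.038, 0.034], 0.38)]
top tip hopper [([0.351, -0.251, 0.027], 0.79), ([0.47, -0.013, 0.029], 0.71), ([0.414, -0.139, 0.034], 
[... 1283 characters left out ...]
0.003], 0.62)]
{'t': 1.3, 'joint_pos': array([ 1.14599066e+00,  2.75901919e-01,  1.50488268e+00, -2.14296380e-05,
        1.36070871e+00, -1.21016812e-01]), 'qd': array([-0.0014647 , -0.00189825, -0.00234915, -0.00028408, -0.00030726,
        0.00067836]), 'effort': array([-1.16957140e-04, -4.16685855e+01, -2.46090174e+01, -2.64111013e-04,
        3.16279411e-04, -1.68086302e-05]), 'eef_pos': array([0.17204155, 0.54869852, 0.23133383]), 'orientation': array([1.51308812e-01, 9.88486541e-01, 4.50108603e-05, 2.34803924e-05]), 'wrist_force': array([ 0.76498057, -0.2707364 ,  0.04948219]), 'ft_torque': array([0.00817015, 0.01948468, 0.04097071]), 'finger_force': 0.0, 'width': 0.08534836925919267}
```

View pics/top0.png

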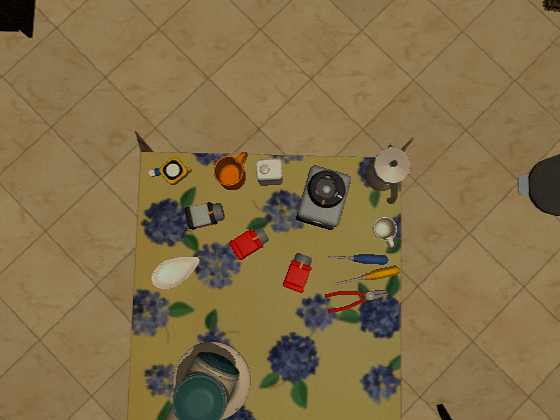

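View pics/side0.png

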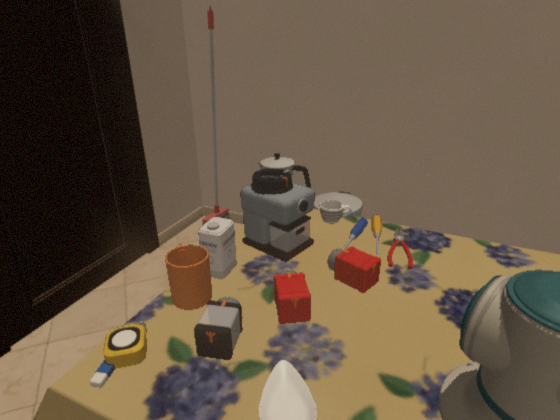

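The top picture shows three hopper-shaped things: grey at (205,215), red at (249,242) and red at (297,272). Only the grey one at about (0.456, 0.03) fits, because the red ones are excluded by name. The grinder collar is at (327,188), the tin at (269,171), the mug at (231,172) and the cup at (385,230). I'll confirm this in a crop and measure from depth.

```bash
cat >> h.py <<'E'
def cloud(cam,d):
    c=get_calibration(cam);K=np.array(c["K"]);v,u=np.mgrid[0:420,0:560]
    P=np.stack([(u-K[0,2])/K[0,0]*d,(v-K[1,2])/K[1,1]*d,d],-1)
    return P@R.from_quat(c["attitude"]).as_matrix().T+np.array(c["origin"])
def proj(cam,p):
    c=get_calibration(cam);q=R.from_quat(c["attitude"]).as_matrix().T@(np.array(p)-c["origin"]);k=np.array(c["K"])@q
    return k[:2]/k[2]
def rect(P):
    r=cv2.minAreaRect((P[:,:2]*1000).astype(np.float32)); return np.round(r[0],1),np.round(r[1],1),round(r[2],1)
E
python3 - <<'E'
from h import *
im=cv2.imread("pics/top0.png");d=np.load("topd.npy");P=cloud("top",d)
a=cv2.resize(im[190:240,175:235],None,fx=6,fy=6,interpolation=cv2.INTER_CUBIC)
b=cv2.resize(im[160:235,290:360],None,fx=4,fy=4,interpolation=cv2.INTER_CUBIC)
o=np.zeros((300,660,3),np.uint8);o[:300,:360]=a;o[:300,360:640]=b;cv2.imwrite("pics/crop1.png",o)
v,u=np.mgrid[0:420,0:560]
def sel(box,z0,z1): 
    m=(u>box[0])&(u<box[1])&(v>box[2])&(v<box[3])&(P[...,2]>z0)&(P[...,2]<z1);return P[m]
h=sel((180,230,195,232),.052,.07);print("hopper body+?",rect(h),np.median(h[:,2]),len(h))
h=sel((180,230,195,232),.02,.07);print("hopper all",rect(h))
g=sel((290,360,160,235),.145,.157);print("grinder top",rect(g),np.median(g[:,2]),len(g))
c=sel((300,355,160,215),.172,.192);print("collar",cv2.minEnclosingCircle((c[:,:2]*1000).astype(np.float32)),rect(c),np.median(c[:,2]))
for n,bx in(("h",(180,230,195,232)),("g",(300,355,160,215))):
    hsv=cv2.cvtColor(im,cv2.COLOR_BGR2HSV);m=(u>bx[0])&(u<bx[1])&(v>bx[2])&(v<bx[3])&(hsv[...,0]<20)&(hsv[...,1]>140)&(hsv[...,2]>90)&(P[...,2]>.05)
    print(n,"orange",[(int(x),int(y),np.round(P[y,x],3).tolist()) for y,x in zip(*np.where(m))][:14])
    if n=="g":
        m=(u>bx[0])&(u<bx[1])&(v>bx[2])&(v<bx[3])&(hsv[...,1]<60)&(hsv[...,2]>110)&(P[...,2]>.172)
        print(n,"white",[(int(x),int(y),np.round(P[y,x],3).tolist()) for y,x in zip(*np.where(m))][:14])
print("tcp px",proj("top",[.172,.549,.231]), "base",proj("top",[0,0,0]))
# wrist angle prediction
def wr(j1,p,Rt): 
    e=(R.from_euler("ZY",[j1,p]).inv()*Rt)
    j4,j5,j6=e.as_euler("ZYZ");return np.round([j4,j5,(j6-np.pi/2+np.pi)%(2*np.pi)-np.pi],2)
def tool(az,tilt,s): # tilt from vertical-down toward azimuth
    z=np.array([np.sin(tilt)*np.cos(az),np.sin(tilt)*np.sin(az),-np.cos(tilt)]);y=s*np.array([-np.sin(az),np.cos(az),0])
    return R.from_matrix(np.stack([np.cross(y,z),y,z],1))
print(wr(1.146,1.781,R.from_quat([0.1513,.9885,0,0])))
for nm,j1,az in(("grasp",-.05,-75),("start",-.65,52),("set",-.65,-18)):
  for tl in (35,45,55):
    for s in(1,-1): print(nm,tl,s,wr(j1,1.75,tool(np.radians(az),np.radians(tl),s)))
E
```

```text
hopper body+? (array([455.9,  31.3]), array([59.2, 98.1]), 15.6) 0.05832324633793062 623
hopper all (array([455.5,  30.2]), array([ 59.5, 100.2]), 14.9)
grinder top (array([ 501.7, -293. ]), array([109. , 141.2]), 74.8) 0.1513553730018542 1357
collar ((518.3463134765625, -297.9848937988281), 44.30174255371094) (array([ 517.8, -297.5]), array([86.1, 86.3]), 2.2) 0.18046352659717824
h orange [(196, 205, [0.48, 0.053, 0.053]), (210, 211, [0.463, 0.013, 0.06]), (211, 211, [0.463, 0.009, 0.067]), (212, 211, [0.464, 0.007, 0.061]), (208, 212, [0.461, 0.019, 0.057]), (209, 212, [0.461, 0.016, 0.059]), (210, 212, [0.461, 0.014, 0.055]), (211, 212, [0.461, 0.01, 0.06]), (212, 212, [0.461, 0.008, 0.056]), (208, 213, [0.458, 0.019, 0.058]), (209, 213, [0.458, 0.016, 0.055]), (211, 213, [0.458, 0.01, 0.06])]
g orange [(323, 200, [0.486, -0.287, 0.186]), (324, 200, [0.486, -0.29, 0.183]), (322, 201, [0.484, -0.285, 0.182]), (323, 201, [0.484, -0.288, 0.179]), (324, 201, [0.484, -0.29, 0.182]), (322, 202, [0.481, -0.285, 0.181]), (323, 202, [0.481, -0.288, 0.179]), (322, 203, [0.479, -0.285, 0.182
[... 291 characters left out ...]
1]), (340, 197, [0.495, -0.33, 0.182]), (341, 197, [0.494, -0.332, 0.185])]
tcp px [-35.9925143  323.09673353] base [211.60594533 379.58932031]
[ 0.    1.36 -0.12]
grasp 35 1 [-0.61  1.25 -0.15]
grasp 35 -1 [-0.61  1.25  2.99]
grasp 45 1 [-0.8   1.22 -0.09]
grasp 45 -1 [-0.8   1.22  3.05]
grasp 55 1 [-0.98  1.21 -0.03]
grasp 55 -1 [-0.98  1.21  3.11]
start 35 1 [0.62 1.42 3.05]
start 35 -1 [ 0.62  1.42 -0.09]
start 45 1 [0.79 1.44 3.02]
start 45 -1 [ 0.79  1.44 -0.12]
start 55 1 [0.97 1.46 3.  ]
start 55 -1 [ 0.97  1.46 -0.14]
set 35 1 [ 0.26  0.82 -2.03]
set 35 -1 [0.26 0.82 1.11]
set 45 1 [ 0.38  0.67 -2.12]
set 45 -1 [0.38 0.67 1.02]
set 55 1 [ 0.56  0.53 -2.27]
set 55 -1 [0.56 0.53 0.87]
```

View pics/crop1.png

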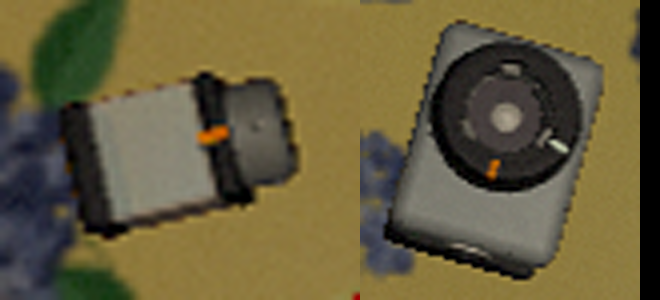

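The crop confirms it: the grey hopper is on the left with its orange pointer up, and its neck points right. On the right is the collar with the orange mark at the front and the white mark at lower right.

- **Hopper:** centre (455.5, 30.2) mm, lid azimuth 105°. The measured size is 59.5 x 100.2 mm, which matches the description.
- **Grinder:** axis (518, -297.5) mm, yaw -15.2°. The body, orange mark and white mark all agree.

I'll grasp with the tool tilted 45°, so that standing the hopper up only swings the tool to 45° on the other side.

```bash
cat >> h.py <<'E'
from scipy.linalg import logm,expm
def tool(az,tilt,s):
    az,tilt=np.radians([az,tilt])
    z=np.array([np.sin(tilt)*np.cos(az),np.sin(tilt)*np.sin(az),-np.cos(tilt)]);y=s*np.array([-np.sin(az),np.cos(az),0])
    return R.from_matrix(np.stack([np.cross(y,z),y,z],1))
def T(p,r): M=np.eye(4);M[:3,:3]=r.as_matrix();M[:3,3]=p;return M
def cur(): o=observe();return T(o["eef_pos"],R.from_quat(o["orientation"]))
def plan(A,B,n):
    D=np.linalg.inv(A)@B;S=np.real(expm(np.real(logm(D))/n))
    t=np.round(S[:3,3]*1000,1);r=np.round(R.from_matrix(S[:3,:3]).as_rotvec(),4)
    M=A.copy();Q=[]
    for i in range(n):
        M=M@T(t/1000,R.from_rotvec(r));Q.append(M[:3,3].copy())
    print(n,"rows",t.tolist(),r.tolist(),"|t|",round(np.linalg.norm(t),1),"deg",round(np.degrees(np.linalg.norm(r)),2),"end",np.round(M[:3,3],4))
    print("  path",np.round(Q[::max(1,n//4)],3).tolist());return M
E
python3 - <<'E'
from h import *
r=tool(-75,45,1);z=r.as_matrix()[:,2]
tcp=np.array([.4545,.035,.0166])
M=plan(cur(),T(tcp-.1*z,r),20)
plan(M,T(tcp,r),10)
E
```

```text
20 rows [-22.1, -5.8, 17.0] [0.0197, -0.0358, 0.0476] |t| 28.5 deg 3.59 end [0.4358 0.1035 0.0879]
  path [[0.191, 0.537, 0.214], [0.284, 0.456, 0.144], [0.362, 0.346, 0.1], [0.416, 0.215, 0.083]]
10 rows [0.0, 0.0, 10.1] [-0.0001, -0.0001, -0.0001] |t| 10.1 deg 0.01 end [0.4543 0.0345 0.0165]
  path [[0.438, 0.097, 0.081], [0.441, 0.083, 0.066], [0.445, 0.069, 0.052], [0.449, 0.055, 0.038], [0.452, 0.041, 0.024]]
```

Call:
send_rows --translation '[[-22.1,-5.8,17.0],[-22.1,-5.8,17.0],[-22.1,-5.8,17.0],[-22.1,-5.8,17.0],[-22.1,-5.8,17.0],[-22.1,-5.8,17.0],[-22.1,-5.8,17.0],[-22.1,-5.8,17.0],[-22.1,-5.8,17.0],[-22.1,-5.8,17.0]]' --turn '[[0.0197,-0.0358,0.0476],[0.0197,-0.0358,0.0476],[0.0197,-0.0358,0.0476],[0.0197,-0.0358,0.0476],[0.0197,-0.0358,0.0476],[0.0197,-0.0358,0.0476],[0.0197,-0.0358,0.0476],[0.0197,-0.0358,0.0476],[0.0197,-0.0358,0.0476],[0.0197,-0.0358,0.0476]]' --grip '[0,0,0,0,0,0,0,0,0,0]'

```text
t: 2.3
eef_pos: [0.3489, 0.3689, 0.106]
orientation: [0.376, 0.904, -0.123, 0.16]
wrist_force: [-0.4, -0.1, 1.1]
width: 0.0854
finger_force: 0.0
```

Call:
send_rows --translation '[[-22.1,-5.8,17.0],[-22.1,-5.8,17.0],[-22.1,-5.8,17.0],[-22.1,-5.8,17.0],[-22.1,-5.8,17.0],[-22.1,-5.8,17.0],[-22.1,-5.8,17.0],[-22.1,-5.8,17.0],[-22.1,-5.8,17.0],[-22.1,-5.8,17.0]]' --turn '[[0.0197,-0.0358,0.0476],[0.0197,-0.0358,0.0476],[0.0197,-0.0358,0.0476],[0.0197,-0.0358,0.0476],[0.0197,-0.0358,0.0476],[0.0197,-0.0358,0.0476],[0.0197,-0.0358,0.0476],[0.0197,-0.0358,0.0476],[0.0197,-0.0358,0.0476],[0.0197,-0.0358,0.0476]]' --grip '[0,0,0,0,0,0,0,0,0,0]'

```text
t: 3.3
eef_pos: [0.4363, 0.1028, 0.0879]
orientation: [0.564, 0.732, -0.233, 0.304]
wrist_force: [-0.3, 0.5, -0.5]
width: 0.0854
finger_force: 0.0
```

```bash
python3 - <<'E'
from h import *
o=observe();print(o["t"],o["eef_pos"],o["joint_pos"],o["wrist_force"])
r=tool(-75,45,1)
plan(cur(),T(np.array([.4545,.035,.0166]),r),8)
E
```

```text
3.3 [0.43629603 0.10278111 0.08785152] [ 0.62393271  0.45225604  1.9742497  -0.79111044  1.19250843  0.85273408] [-0.34727682  0.47940774 -0.51586412]
8 rows [0.1, 0.0, 12.5] [-0.0001, -0.0, -0.0004] |t| 12.5 deg 0.02 end [0.4544 0.035  0.0166]
  path [[0.439, 0.094, 0.079], [0.443, 0.077, 0.061], [0.448, 0.06, 0.043], [0.452, 0.043, 0.025]]
```

Call:
send_rows --translation '[[0,0,12.5],[0,0,12.5],[0,0,12.5],[0,0,12.5],[0,0,12.5],[0,0,12.5],[0,0,12.5],[0,0,12.5],[0,0,0]]' --turn '[[0,0,0],[0,0,0],[0,0,0],[0,0,0],[0,0,0],[0,0,0],[0,0,0],[0,0,0],[0,0,0]]' --grip '[0,0,0,0,0,0,0,0,0]'

```text
t: 4.2
eef_pos: [0.4534, 0.0338, 0.016]
orientation: [0.563, 0.733, -0.234, 0.302]
wrist_force: [0.3, -0.5, 1.1]
width: 0.0857
finger_force: 0.0
```

```bash
python3 - <<'E'
from h import *
p,d=read_camera("side");q=proj("side",[.455,.04,.05]);print(q,observe()["wrist_force"])
x,y=q.astype(int);x0=max(x-75,0);y0=min(max(y-75,0),270)
cv2.imwrite("pics/s1.png",cv2.resize(p[y0:y0+150,x0:x0+150],None,fx=4,fy=4))
E
```

```text
[218.90961856 317.83159679] [0.08942139 0.91819879 0.21821069]
```

View pics/s1.png

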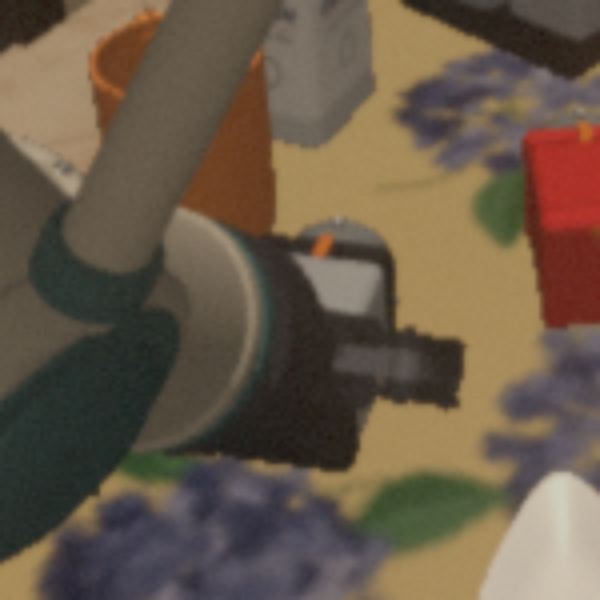

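The gripper straddles the hopper, with the pointer visible at about (322,243) in the crop. I'll close now.

Call:
send_rows --translation '[[0,0,0],[0,0,0],[0,0,0],[0,0,0],[0,0,0],[0,0,0],[0,0,0]]' --turn '[[0,0,0],[0,0,0],[0,0,0],[0,0,0],[0,0,0],[0,0,0],[0,0,0]]' --grip '[1,1,1,1,1,1,1]'

```text
t: 4.95
eef_pos: [0.4545, 0.0354, 0.0174]
orientation: [0.563, 0.733, -0.232, 0.304]
wrist_force: [1.1, 2.7, 3.4]
width: 0.0592
finger_force: 61.2
```

```bash
cat >> h.py <<'E'
# hopper in tool frame: lying pose from top camera
def hopper_lying(az=105,o=(.4685,-.018,.030)):
    a=np.radians(az);z=np.array([np.cos(a),np.sin(a),0]);x=np.array([0,0,-1.]);return T(o,R.from_matrix(np.stack([x,np.cross(z,x),z],1)))
def upright(yaw,p): return T(p,R.from_euler("z",yaw,degrees=True))
E
python3 - <<'E'
from h import *
o=observe();C=cur();H=hopper_lying();G=np.linalg.inv(C)@H;np.save("G.npy",G)
print(o["t"],o["eef_pos"],o["joint_pos"],o["width"],o["finger_force"],"G rotvec y should be along tool y:",np.round(G,4).tolist())
Gi=np.linalg.inv(G)
A=C.copy();A[2,3]+=.10
print("lift in tool",np.round(C[:3,:3].T@[0,0,100],1))
Bw=upright(54.8,[.518,-.2975,.300])@Gi
print("target tcp",np.round(Bw[:3,3],3),"toolz",np.round(Bw[:3,2],2))
M=plan(A,upright(80,[.43,-.08,.33])@Gi,18)
plan(M,Bw,10);plan(A,Bw,24)
E
```

```text
4.95 [0.45450321 0.03543302 0.01744595] [ 0.48770442  0.54790621  2.09685197 -0.96616095  0.9922676   0.9838016 ] 0.05920141867962942 61.24296426773071 G rotvec y should be along tool y: [[0.7067, -0.0008, 0.7075, -0.048], [-0.0009, -1.0, -0.0002, -0.0003], [0.7075, -0.0005, -0.7067, 0.0302], [0.0, 0.0, 0.0, 1.0]]
lift in tool [-70.7   0.1 -70.8]
target tcp [ 0.525 -0.287  0.355] toolz [ 0.41  0.58 -0.71]
18 rows [-7.0, 0.3, -16.3] [0.0, 0.0857, 0.0269] |t| 17.7 deg 5.15 end [ 0.4323 -0.067   0.3858]
  path [[0.453, 0.042, 0.134], [0.449, 0.053, 0.204], [0.446, 0.039, 0.273], [0.441, 0.003, 0.333], [0.435, -0.051, 0.378]]
10 rows [-14.4, 16.8, -10.0] [-0.0311, 0.0, 0.0312] |t| 24.3 deg 2.52 end [ 0.525  -0.2872  0.3548]
  path [[0.446, -0.087, 0.383], [0.47, -0.128, 0.377], [0.491, -0.172, 0.37], [0.508, -0.217, 0.364], [0.52, -0.264, 0.358]]
24 rows [-15.0, 7.6, -9.6] [0.0, 0.0608, 0.0403] |t| 19.4 deg 4.18 end [ 0.5262 -0.2885  0.3547]
  path [[0.463, 0.034, 0.135], [0.506, -0.005, 0.235], [0.532, -0.085, 0.313], [0.537, -0.193, 0.354]]
```

Call:
send_rows --translation '[[-7,0,-7],[-14,0,-14],[-17,0,-17],[-17,0,-17],[-15.7,0,-15.8]]' --turn '[[0,0,0],[0,0,0],[0,0,0],[0,0,0],[0,0,0]]' --grip '[1,1,1,1,1]'

```text
t: 5.45
eef_pos: [0.453, 0.0349, 0.118]
orientation: [0.563, 0.733, -0.233, 0.302]
wrist_force: [0.8, 0.1, -2.4]
width: 0.0591
finger_force: 61.0
```

Call:
send_rows --translation '[[-7.0,0.3,-16.3],[-7.0,0.3,-16.3],[-7.0,0.3,-16.3],[-7.0,0.3,-16.3],[-7.0,0.3,-16.3],[-7.0,0.3,-16.3],[-7.0,0.3,-16.3],[-7.0,0.3,-16.3],[-7.0,0.3,-16.3]]' --turn '[[0,0.0857,0.0269],[0,0.0857,0.0269],[0,0.0857,0.0269],[0,0.0857,0.0269],[0,0.0857,0.0269],[0,0.0857,0.0269],[0,0.0857,0.0269],[0,0.0857,0.0269],[0,0.0857,0.0269]]' --grip '[1,1,1,1,1,1,1,1,1]'

```text
t: 6.35
eef_pos: [0.4437, 0.0394, 0.2735]
orientation: [0.691, 0.722, 0.034, 0.029]
wrist_force: [-0.7, -1.0, -2.6]
width: 0.0597
finger_force: 61.2
```

Call:
send_rows --translation '[[-7.0,0.3,-16.3],[-7.0,0.3,-16.3],[-7.0,0.3,-16.3],[-7.0,0.3,-16.3],[-7.0,0.3,-16.3],[-7.0,0.3,-16.3],[-7.0,0.3,-16.3],[-7.0,0.3,-16.3],[-7.0,0.3,-16.3]]' --turn '[[0,0.0857,0.0269],[0,0.0857,0.0269],[0,0.0857,0.0269],[0,0.0857,0.0269],[0,0.0857,0.0269],[0,0.0857,0.0269],[0,0.0857,0.0269],[0,0.0857,0.0269],[0,0.0857,0.0269]]' --grip '[1,1,1,1,1,1,1,1,1]'

```text
t: 7.25
eef_pos: [0.4311, -0.0677, 0.3863]
orientation: [0.708, 0.593, 0.294, -0.247]
wrist_force: [-0.4, -0.1, -1.4]
width: 0.0595
finger_force: 61.3
```

```bash
python3 - <<'E'
from h import *
o=observe();print(o["t"],o["joint_pos"],o["width"],o["wrist_force"])
Gi=np.linalg.inv(np.load("G.npy"));H=cur()@np.load("G.npy");print("hopper now",np.round(H,3).tolist())
plan(cur(),upright(54.8,[.518,-.2975,.300])@Gi,10)
E
```

```text
7.25 [-0.83432011  0.14173715  1.5651626   0.63756839  1.91180536 -0.58883489] 0.0595439090881516 [-0.35104633 -0.13393211 -1.36060778]
hopper now [[0.174, -0.985, -0.0, 0.429], [0.985, 0.174, -0.002, -0.08], [0.003, 0.0, 1.0, 0.331], [0.0, 0.0, 0.0, 1.0]]
10 rows [-14.3, 16.9, -10.0] [-0.0311, -0.0002, 0.031] |t| 24.3 deg 2.52 end [ 0.525  -0.2876  0.3554]
  path [[0.445, -0.088, 0.383], [0.469, -0.129, 0.377], [0.49, -0.172, 0.371], [0.507, -0.218, 0.365], [0.52, -0.264, 0.359]]
```

Call:
send_rows --translation '[[-14.3,16.9,-10.0],[-14.3,16.9,-10.0],[-14.3,16.9,-10.0],[-14.3,16.9,-10.0],[-14.3,16.9,-10.0],[-14.3,16.9,-10.0],[-14.3,16.9,-10.0],[-14.3,16.9,-10.0],[-14.3,16.9,-10.0],[-14.3,16.9,-10.0]]' --turn '[[-0.0311,-0.0002,0.031],[-0.0311,-0.0002,0.031],[-0.0311,-0.0002,0.031],[-0.0311,-0.0002,0.031],[-0.0311,-0.0002,0.031],[-0.0311,-0.0002,0.031],[-0.0311,-0.0002,0.031],[-0.0311,-0.0002,0.031],[-0.0311,-0.0002,0.031],[-0.0311,-0.0002,0.031]]' --grip '[1,1,1,1,1,1,1,1,1,1]'

```text
t: 8.25
eef_pos: [0.5263, -0.2892, 0.3551]
orientation: [0.821, 0.424, 0.339, -0.175]
wrist_force: [0.8, 0.6, -1.4]
width: 0.0594
finger_force: 61.4
```

Call:
send_rows --translation '[[0,0,0],[0,0,0],[0,0,0]]' --turn '[[0,0,0],[0,0,0],[0,0,0]]' --grip '[1,1,1]'

```text
t: 8.55
eef_pos: [0.5258, -0.2868, 0.3557]
orientation: [0.82, 0.425, 0.339, -0.175]
wrist_force: [-0.4, 0.3, -1.5]
width: 0.0595
finger_force: 61.4
```

```bash
python3 - <<'E'
from h import *
o=observe();print(o["t"],o["joint_pos"],o["width"],o["wrist_force"])
H=cur()@np.load("G.npy");print("hopper now",np.round(H,3).tolist())
ims=[]
for c in ("side","top"):
    p,d=read_camera(c);np.save(c+"d1.npy",d);q=proj(c,H[:3,3]);x,y=q.astype(int);print(c,q)
    ims.append(cv2.resize(p[max(y-75,0):max(y-75,0)+150,x-50:x+50],(400,600),interpolation=cv2.INTER_CUBIC))
    for n in("hopper","hopper_pins","pointer"): print(c,n,[(np.round(e["position"],3).tolist(),round(e["conf"],2)) for e in tip_of(n,c)])
    print(c,"expect pins",H[:3,3]+.0105*H[:3,2],"pointer",(H@[-.03,0,.024,1])[:3])
cv2.imwrite("pics/s2.png",np.hstack(ims))
E
```

```text
8.55 [-1.03290844  0.34154901  1.36373499  0.71700038  1.76078944 -0.39774195] 0.059498788617815185 [-0.4187376   0.30200899 -1.50918883]
hopper now [[0.576, -0.818, 0.0, 0.518], [0.818, 0.576, 0.002, -0.297], [-0.002, -0.001, 1.0, 0.3], [0.0, 0.0, 0.0, 1.0]]
side [271.57726094 121.36486878]
side hopper [([0.352, -0.25, 0.025], 0.89), ([0.519, -0.297, 0.299], 0.81), ([0.408, -0.139, 0.029], 0.55)]
side hopper_pins [([0.523, -0.294, 0.306], 0.83), ([0.404, -0.128, 0.027], 0.83), ([0.34, -0.243, 0.031], 0.77)]
side pointer [([0.402, -0.12, 0.062], 0.85), ([0.502, -0.323, 0.323], 0.83), ([0.328, -0.239, 0.059], 0.81)]
side expect pins [ 0.51831342 -0.29702986  0.31095935] pointer [ 0.50104729 -0.32152698  0.32452481]
top [331.5014827  179.81082647]
top hopper [([0.521, -0.297, 0.297], 0.9), ([0.353, -0.25, 0.029], 0.89), ([0.416, -0.138, 0.031], 0.77)]
top hopper_pins [([0.519, -0.295, 0.313], 0.94), ([0.406, -0.132, 0.031], 0.91)]
top pointer [([0.396, -0.118, 0.058], 0.79), ([0.328, -0.24, 0.058], 0.78), ([0.497, -0.324, 0.323], 0.6)]
top expect pins [ 0.51831342 -0.29702986  0.31095935] pointer [ 0.50104729 -0.32152698  0.32452481]
```

View pics/s2.png

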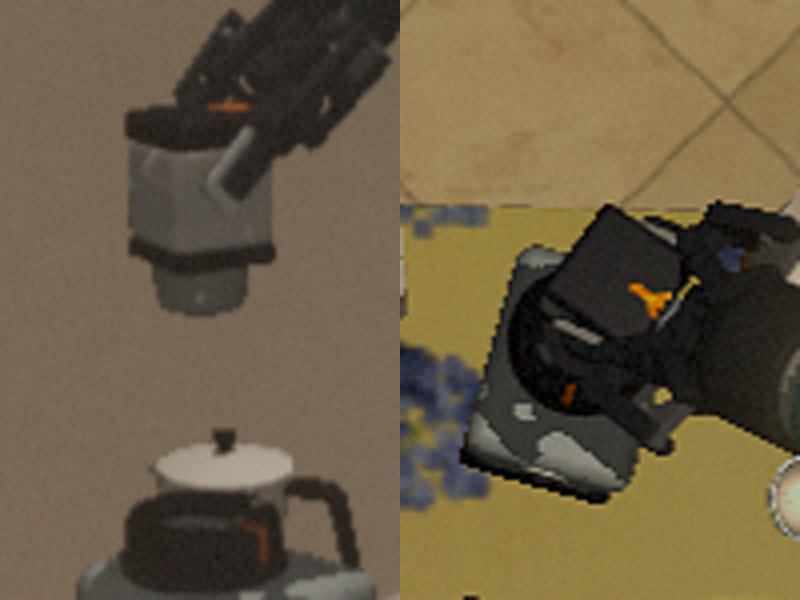

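The hopper hangs upright over the collar, with the lid arrow pointing to the lower right at about (650,300) in the right half, which is towards the white mark. I'll compare the lid and collar centres in the same depth data.

```bash
python3 - <<'E'
from h import *
H=cur()@np.load("G.npy")
def fit(p):
    A=np.c_[2*p[:,:2],np.ones(len(p))];s=np.linalg.lstsq(A,(p[:,:2]**2).sum(1),rcond=None)[0];return s[:2],np.sqrt(s[2]+s[:2]@s[:2])
P=cloud("top",np.load("topd1.npy"));x=P.reshape(-1,3);l=np.linalg.norm(x[:,:2]-H[:2,3],axis=1)<.06
q=x[l&(x[:,2]>.393)&(x[:,2]<.407)];print("lid",rect(q),np.median(q[:,2]),len(q))
loc=(q-H[:3,3])@H[:3,:3];print("lid local range",np.percentile(loc,[1,99],axis=0).round(4).tolist())
S=cloud("side",np.load("sided1.npy")).reshape(-1,3);S0=cloud("side",np.load("sided.npy")).reshape(-1,3)
for nm,s,z0,z1,c in(("side collar top",S0,.176,.186,(.518,-.2975)),("side neck",S,.309,.323,H[:2,3])):
    q=s[(abs(s[:,2]-(z0+z1)/2)<(z1-z0)/2)&(np.linalg.norm(s[:,:2]-np.array(c),axis=1)<.06)];print(nm,len(q),fit(q),rect(q))
q=S0[(S0[:,2]>.157)&(S0[:,2]<.176)&(np.linalg.norm(S0[:,:2]-[.518,-.2975],axis=1)<.06)];r=np.linalg.norm(q[:,:2]-[.518,-.2975],axis=1);q=q[r>.036];print("side collar wall",len(q),fit(q))
P0=cloud("top",np.load("topd.npy")).reshape(-1,3);q=P0[(P0[:,2]>.176)&(P0[:,2]<.186)&(np.linalg.norm(P0[:,:2]-[.518,-.2975],axis=1)<.06)];print("top collar",rect(q),cv2.minEnclosingCircle((q[:,:2]*1000).astype(np.float32)))
q=P0[(P0[:,2]>.1)&(P0[:,2]<.174)&(np.linalg.norm(P0[:,:2]-[.518,-.2975],axis=1)<.034)];print("bore",rect(q),len(q))
E
```

```text
lid (array([ 513.7, -302.4]), array([ 76.6, 111.4]), 61.3) 0.39871771871670014 962
lid local range [[-0.0448, -0.0512, 0.0931], [0.0279, 0.0496, 0.1059]]
side collar top 375 (array([ 0.51888395, -0.29187559]), np.float64(0.036570462442491285)) (array([ 519.7, -293.4]), array([84.9, 85.3]), 10.1)
side neck 150 (array([ 0.51928703, -0.29519181]), np.float64(0.02366972505001637)) (array([ 512.8, -280.2]), array([48.8, 26.8]), 24.1)
side collar wall 367 (array([ 0.52010602, -0.2942607 ]), np.float64(0.04357965358221265))
top collar (array([ 518.4, -297.5]), array([84.9, 86.3]), 2.2) ((518.4107055664062, -297.99365234375), 44.2545280456543)
bore (array([ 523.8, -298.3]), array([53.1, 56.5]), 0.1) 370
```

```bash
python3 - <<'E'
from h import *
Gi=np.linalg.inv(np.load("G.npy"))
M=plan(cur(),upright(54.8,[.5185,-.297,.178])@Gi,9)
plan(M,upright(54.8,[.5185,-.297,.162])@Gi,8)
E
```

```text
9 rows [-9.6, -0.0, 9.6] [0.0, 0.0003, 0.0002] |t| 13.6 deg 0.02 end [ 0.526  -0.2869  0.2334]
  path [[0.526, -0.287, 0.342], [0.526, -0.287, 0.315], [0.526, -0.287, 0.288], [0.526, -0.287, 0.261], [0.526, -0.287, 0.233]]
8 rows [-1.4, -0.0, 1.4] [0.0, 0.0, -0.0] |t| 2.0 deg 0.0 end [ 0.526  -0.2869  0.2176]
  path [[0.526, -0.287, 0.231], [0.526, -0.287, 0.228], [0.526, -0.287, 0.224], [0.526, -0.287, 0.22]]
```

Call:
send_rows --translation '[[-9.6,0,9.6],[-9.6,0,9.6],[-9.6,0,9.6],[-9.6,0,9.6],[-9.6,0,9.6],[-9.6,0,9.6],[-9.6,0,9.6],[-9.6,0,9.6],[-9.6,0,9.6],[0,0,0]]' --turn '[[0,0.0003,0.0002],[0,0.0003,0.0002],[0,0.0003,0.0002],[0,0.0003,0.0002],[0,0.0003,0.0002],[0,0.0003,0.0002],[0,0.0003,0.0002],[0,0.0003,0.0002],[0,0.0003,0.0002],[0,0,0]]' --grip '[1,1,1,1,1,1,1,1,1,1]'

```text
t: 9.95
eef_pos: [0.5255, -0.2868, 0.2311]
orientation: [0.821, 0.424, 0.34, -0.178]
wrist_force: [-0.5, 0.5, -1.1]
width: 0.0596
finger_force: 61.3
```

Call:
send_rows --translation '[[-1.4,0,1.4],[-1.4,0,1.4],[-1.4,0,1.4],[0,0,0]]' --turn '[[0,0,0],[0,0,0],[0,0,0],[0,0,0]]' --grip '[1,1,1,1]'

```text
t: 10.35
eef_pos: [0.5259, -0.2873, 0.2274]
orientation: [0.82, 0.424, 0.34, -0.176]
wrist_force: [0.7, -0.3, -2.6]
width: 0.0588
finger_force: 61.4
```

```bash
python3 - <<'E'
from h import *
o=observe();print(o["t"],o["wrist_force"],o["ft_torque"]);H=cur()@np.load("G.npy");print(np.round(H[:3,3],4),R.from_matrix(H[:3,:3]).as_euler("ZYX",degrees=True))
E
```

```text
10.35 [ 0.65467135 -0.29960946 -2.56737962] [-0.39976914  0.29362551  0.02725005]
[ 0.5184 -0.2974  0.1722] [ 5.47584796e+01  1.20858736e-02 -1.71959658e-02]
```

Call:
send_rows --translation '[[-1.4,0,1.4],[-1.4,0,1.4],[-1.4,0,1.4],[0,0,0]]' --turn '[[0,0,0],[0,0,0],[0,0,0],[0,0,0]]' --grip '[1,1,1,1]'

```text
t: 10.75
eef_pos: [0.526, -0.2871, 0.2212]
orientation: [0.82, 0.424, 0.34, -0.176]
wrist_force: [-0.0, 0.3, -1.6]
width: 0.0594
finger_force: 61.4
```

Call:
send_rows --translation '[[-1.4,0,1.4],[-1.0,0,1.0],[0,0,0]]' --turn '[[0,0,0],[0,0,0],[0,0,0]]' --grip '[1,1,1]'

```text
t: 11.05
eef_pos: [0.5263, -0.2868, 0.2185]
orientation: [0.82, 0.424, 0.341, -0.176]
wrist_force: [1.2, 0.6, 1.2]
width: 0.0597
finger_force: 61.4
```

```bash
python3 - <<'E'
from h import *
o=observe();print(o["t"],o["wrist_force"],o["ft_torque"]);H=cur()@np.load("G.npy");print(np.round(H[:3,3],4),R.from_matrix(H[:3,:3]).as_euler("ZYX",degrees=True))
E
```

```text
11.05 [1.20218501 0.6186833  1.16689578] [0.14906754 0.03598879 0.0442125 ]
[ 0.5188 -0.2969  0.1633] [ 5.47710603e+01 -9.04072427e-02 -7.98547076e-03]
```

```bash
python3 - <<'E'
from h import *
Gi=np.linalg.inv(np.load("G.npy"))
M=plan(cur(),upright(54.8-32.5,[.5186,-.297,.1607])@Gi,8)
plan(M,upright(54.8-65,[.5186,-.297,.1588])@Gi,8)
E
```

```text
8 rows [-0.3, 0.9, 0.2] [-0.0502, -0.0002, 0.05] |t| 1.0 deg 4.06 end [ 0.5305 -0.2926  0.2157]
  path [[0.527, -0.287, 0.218], [0.528, -0.289, 0.217], [0.529, -0.29, 0.217], [0.53, -0.292, 0.216]]
8 rows [-0.2, 0.9, 0.1] [-0.0501, -0.0, 0.0501] |t| 0.9 deg 4.06 end [ 0.5309 -0.2997  0.214 ]
  path [[0.531, -0.293, 0.215], [0.531, -0.295, 0.215], [0.531, -0.297, 0.215], [0.531, -0.299, 0.214]]
```

Call:
send_rows --translation '[[-0.3,0.9,0.2],[-0.3,0.9,0.2],[-0.3,0.9,0.2],[-0.3,0.9,0.2],[-0.3,0.9,0.2],[-0.3,0.9,0.2],[-0.3,0.9,0.2],[-0.3,0.9,0.2]]' --turn '[[-0.0502,-0.0002,0.05],[-0.0502,-0.0002,0.05],[-0.0502,-0.0002,0.05],[-0.0502,-0.0002,0.05],[-0.0502,-0.0002,0.05],[-0.0502,-0.0002,0.05],[-0.0502,-0.0002,0.05],[-0.0502,-0.0002,0.05]]' --grip '[1,1,1,1,1,1,1,1]'

```text
t: 11.85
eef_pos: [0.5312, -0.2925, 0.2166]
orientation: [0.906, 0.177, 0.377, -0.073]
wrist_force: [5.9, 2.9, 0.4]
width: 0.0596
finger_force: 61.5
```

```bash
python3 - <<'E'
from h import *
o=observe();print(o["t"],o["joint_pos"],o["wrist_force"],o["ft_torque"]);H=cur()@np.load("G.npy");print(np.round(H[:3,3],4),R.from_matrix(H[:3,:3]).as_euler("ZYX",degrees=True))
Gi=np.linalg.inv(np.load("G.npy"))
plan(cur(),upright(54.8-65,[.5186,-.297,.1588])@Gi,8)
E
```

```text
11.85 [-1.07124987  0.24972009  1.87669129  0.90269269  1.11408716 -0.34814168] [5.94577385 2.87061389 0.39763393] [ 0.35566827 -0.76107732  0.12543089]
[ 0.5196 -0.2969  0.1613] [22.12319505 -0.13652034 -0.04934161]
8 rows [-0.3, 0.9, 0.1] [-0.0499, -0.0003, 0.0498] |t| 1.0 deg 4.04 end [ 0.5311 -0.2996  0.2143]
  path [[0.531, -0.293, 0.216], [0.532, -0.295, 0.216], [0.532, -0.297, 0.215], [0.531, -0.299, 0.215]]
```

```bash
python3 - <<'E'
from h import *
Gi=np.linalg.inv(np.load("G.npy"))
plan(cur(),upright(54.8-65,[.5194,-.2968,.1588])@Gi,8)
E
```

```text
8 rows [-0.3, 0.9, 0.2] [-0.0499, -0.0003, 0.0498] |t| 1.0 deg 4.04 end [ 0.5316 -0.2996  0.2137]
  path [[0.531, -0.293, 0.216], [0.532, -0.295, 0.216], [0.532, -0.297, 0.215], [0.532, -0.299, 0.214]]
```

Call:
send_rows --translation '[[-0.3,0.9,0.2],[-0.3,0.9,0.2],[-0.3,0.9,0.2],[-0.3,0.9,0.2],[-0.3,0.9,0.2],[-0.3,0.9,0.2],[-0.3,0.9,0.2],[-0.3,0.9,0.2],[0,0,0]]' --turn '[[-0.0499,-0.0003,0.0498],[-0.0499,-0.0003,0.0498],[-0.0499,-0.0003,0.0498],[-0.0499,-0.0003,0.0498],[-0.0499,-0.0003,0.0498],[-0.0499,-0.0003,0.0498],[-0.0499,-0.0003,0.0498],[-0.0499,-0.0003,0.0498],[0,0,0]]' --grip '[1,1,1,1,1,1,1,1,1]'

```text
t: 12.75
eef_pos: [0.532, -0.2981, 0.2145]
orientation: [0.92, -0.08, 0.382, 0.034]
wrist_force: [1.7, 4.6, 5.3]
width: 0.0595
finger_force: 63.1
```

```bash
python3 - <<'E'
from h import *
o=observe();print(o["t"],o["joint_pos"],o["wrist_force"],o["ft_torque"]);H=cur()@np.load("G.npy");print(np.round(H[:3,3],4),R.from_matrix(H[:3,:3]).as_euler("ZYX",degrees=True))
Gi=np.linalg.inv(np.load("G.npy"))
plan(cur(),upright(-15.2,[.5194,-.2968,.1584])@Gi,2)
ims=[]
for c,off in (("side",0),("top",0)):
    p,d=read_camera(c);x,y=proj(c,H[:3,3]+[0,0,.03]).astype(int)
    ims.append(cv2.resize(p[y-35:y+40,x-25:x+25],(400,600),interpolation=cv2.INTER_CUBIC)); np.save(c+"d2.npy",d);cv2.imwrite(f"pics/{c}2.png",p)
    for n in("pointer","set_mark","start_mark"): print(c,n,[(np.round(e["position"],3).tolist(),round(e["conf"],2)) for e in tip_of(n,c)])
print("expect pointer",(H@[-.03,0,.024,1])[:3])
cv2.imwrite("pics/s3.png",np.hstack(ims))
E
```

```text
12.75 [-0.92474233  0.09514851  2.089182    1.04707851  0.59102093  0.02509144] [1.6518057  4.61153921 5.32762419] [ 0.70170285 -0.60888814  0.37274624]
[ 0.5197 -0.2957  0.1593] [-9.93601561 -0.05928051 -0.06378639]
2 rows [-0.3, 1.2, 0.3] [-0.0321, -0.0005, 0.0328] |t| 1.3 deg 2.63 end [ 0.5315 -0.3005  0.2137]
  path [[0.532, -0.299, 0.214], [0.532, -0.3, 0.214]]
side pointer [([0.33, -0.239, 0.058], 0.89), ([0.402, -0.118, 0.063], 0.83), ([0.491, -0.294, 0.182], 0.74)]
side set_mark [([0.493, -0.287, 0.183], 0.84)]
side start_mark [([0.503, -0.325, 0.182], 0.81)]
top pointer [([0.398, -0.12, 0.063], 0.85), ([0.325, -0.24, 0.059], 0.71)]
top set_mark []
top start_mark [([0.5, -0.324, 0.184], 0.9)]
expect pointer [ 0.49015168 -0.2905355   0.18322224]
```

View pics/s3.png

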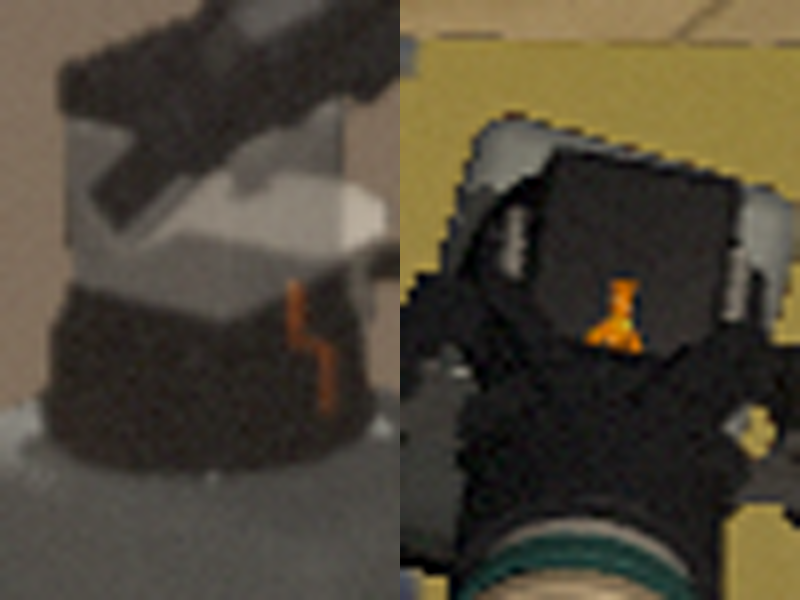

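The side crop shows the orange pointer at about x=297 and the orange mark running along the collar top, then down the wall at x≈327. I'll compare those pixels with the projected model to get the remaining angle.

```bash
cat > ang.py <<'E'
from h import *
def report(im):
    H=cur()@np.load("G.npy");c=H[:2,3];hsv=cv2.cvtColor(im,cv2.COLOR_BGR2HSV)
    x,y=proj("side",[*c,.185]).astype(int)
    sub=hsv[y-25:y+30,x-25:x+25].astype(int);wt=((sub[...,0]<18)*np.clip(sub[...,1]-110,0,None)*(sub[...,2]>50)).astype(float)
    for i,row in enumerate(wt):
        if row.sum()>60: print(y-25+i,round((row*np.arange(x-25,x+25)).sum()/row.sum(),2),int(row.sum()))
    def pt(r,yaw,z): a=np.radians(yaw+180);return proj("side",[c[0]+r*np.cos(a),c[1]+r*np.sin(a),z]).round(2).tolist()
    for yw in(-5,-8,-10,-12,-15.2,-18): print(yw,"ptr z=.183,.19",pt(.03,yw,.183),pt(.03,yw,.19),"mark in/out/wall",pt(.032,yw,.181),pt(.044,yw,.181),pt(.044,yw,.166))
if __name__=="__main__":
    import sys;report(cv2.imread(sys.argv[1]))
E
python3 ang.py pics/side2.png
```

```text
171 282.52 95
172 282.75 153
173 282.51 131
174 282.51 138
175 282.47 140
176 282.44 105
177 283.26 196
178 285.05 206
179 286.18 143
180 286.59 99
181 286.39 67
182 286.46 83
183 286.48 90
184 286.29 107
185 286.49 61
-5 ptr z=.183,.19 [283.15, 175.35] [283.14, 172.4] mark in/out/wall [283.93, 176.35] [288.63, 177.27] [288.63, 183.56]
-8 ptr z=.183,.19 [282.79, 175.57] [282.77, 172.61] mark in/out/wall [283.54, 176.58] [288.1, 177.59] [288.1, 183.89]
-10 ptr z=.183,.19 [282.52, 175.71] [282.51, 172.75] mark in/out/wall [283.27, 176.73] [287.73, 177.8] [287.72, 184.11]
-12 ptr z=.183,.19 [282.25, 175.84] [282.23, 172.88] mark in/out/wall [282.97, 176.87] [287.33, 178.0] [287.33, 184.32]
-15.2 ptr z=.183,.19 [281.78, 176.06] [281.76, 173.09] mark in/out/wall [282.47, 177.1] [286.64, 178.32] [286.65, 184.65]
-18 ptr z=.183,.19 [281.34, 176.23] [281.32, 173.26] mark in/out/wall [282.01, 177.29] [286.0, 178.59] [286.01, 184.92]
```

Call:
send_rows --translation '[[-0.3,1.0,0.2],[-0.3,1.0,0.2],[0,0,0],[0,0,0]]' --turn '[[-0.0322,0,0.0328],[-0.0322,0,0.0328],[0,0,0],[0,0,0]]' --grip '[1,1,1,1]'

```text
t: 13.55
eef_pos: [0.5319, -0.3001, 0.2139]
orientation: [0.915, -0.122, 0.38, 0.049]
wrist_force: [2.1, 6.4, 9.8]
width: 0.0595
finger_force: 63.3
```

```bash
python3 - <<'E'
from ang import *
o=observe();print(o["t"],o["wrist_force"],o["ft_torque"]);H=cur()@np.load("G.npy");print(np.round(H[:3,3],4),R.from_matrix(H[:3,:3]).as_euler("ZYX",degrees=True))
p,d=read_camera("side");cv2.imwrite("pics/side3.png",p);report(p)
E
```

```text
13.55 [2.06734439 6.38509955 9.82493562] [ 1.16535369 -0.93443489  0.70306907]
[ 0.52   -0.2964  0.1587] [-15.09089308  -0.06940479   0.1517998 ]
172 282.0 169
173 281.62 181
174 281.71 143
175 281.78 157
176 281.78 217
177 283.01 319
178 285.3 194
179 286.04 143
180 286.43 115
181 286.48 80
182 286.49 98
183 286.34 89
184 286.47 93
185 286.44 78
186 286.75 68
-5 ptr z=.183,.19 [283.17, 175.27] [283.15, 172.32] mark in/out/wall [283.95, 176.26] [288.65, 177.18] [288.64, 183.47]
-8 ptr z=.183,.19 [282.8, 175.48] [282.79, 172.53] mark in/out/wall [283.56, 176.49] [288.12, 177.51] [288.12, 183.8]
-10 ptr z=.183,.19 [282.54, 175.62] [282.52, 172.66] mark in/out/wall [283.28, 176.64] [287.74, 177.71] [287.74, 184.02]
-12 ptr z=.183,.19 [282.27, 175.76] [282.25, 172.8] mark in/out/wall [282.99, 176.79] [287.34, 177.92] [287.34, 184.23]
-15.2 ptr z=.183,.19 [281.8, 175.97] [281.78, 173.01] mark in/out/wall [282.49, 177.02] [286.66, 178.24] [286.67, 184.56]
-18 ptr z=.183,.19 [281.36, 176.15] [281.34, 173.18] mark in/out/wall [282.03, 177.21] [286.02, 178.5] [286.03, 184.83]
```

Pointer and mark now agree, both at -15.2° within about 1°. I'll relieve the small preload, open, and back out along the tool.

Call:
send_rows --translation '[[0.3,-0.4,-0.3],[0,0,0]]' --turn '[[0,0,0],[0,0,0]]' --grip '[1,1]'

```text
t: 13.8
eef_pos: [0.5318, -0.3, 0.2139]
orientation: [0.915, -0.122, 0.38, 0.049]
wrist_force: [3.6, 6.4, 7.1]
width: 0.0591
finger_force: 62.9
```

Call:
send_rows --translation '[[0,0,0],[0,0,0],[0,0,0],[0,0,0],[0,0,0],[0,0,0],[0,0,0],[0,0,0]]' --turn '[[0,0,0],[0,0,0],[0,0,0],[0,0,0],[0,0,0],[0,0,0],[0,0,0],[0,0,0]]' --grip '[0,0,0,0,0,0,0,0]'

```text
t: 14.6
eef_pos: [0.5302, -0.3017, 0.212]
orientation: [0.916, -0.123, 0.378, 0.052]
wrist_force: [0.1, -0.2, -0.9]
width: 0.0854
finger_force: 0.0
```

Call:
send_rows --translation '[[0,0,-5],[0,0,-10],[0,0,-15],[0,0,-20],[0,0,-20],[0,0,-20],[0,0,-20],[0,0,-20],[0,0,-10],[0,0,0]]' --turn '[[0,0,0],[0,0,0],[0,0,0],[0,0,0],[0,0,0],[0,0,0],[0,0,0],[0,0,0],[0,0,0],[0,0,0]]' --grip '[0,0,0,0,0,0,0,0,0,0]'

```text
t: 15.6
eef_pos: [0.4343, -0.2757, 0.3129]
orientation: [0.916, -0.123, 0.379, 0.053]
wrist_force: [-0.3, 0.7, -0.3]
width: 0.0853
finger_force: 0.0
```

```bash
sed -i 's/^    H=cur()@np.load("G.npy");c=H\[:2,3\]/    c=np.array([.5199,-.2962])/' ang.py; python3 - <<'E'
from ang import *
o=observe();print(o["t"],o["wrist_force"],o["eef_pos"])
t,d=read_camera("top");p,ds=read_camera("side");cv2.imwrite("pics/side4.png",p);report(p)
P=cloud("top",d).reshape(-1,3);q=P[(P[:,2]>.252)&(P[:,2]<.266)&(np.linalg.norm(P[:,:2]-[.519,-.297],axis=1)<.05)];print("lid",rect(q),np.median(q[:,2]))
x,y=proj("side",[.52,-.296,.2]).astype(int);a=cv2.resize(p[y-40:y+35,x-25:x+25],(400,600),interpolation=cv2.INTER_CUBIC)
x,y=proj("top",[.52,-.296,.2]).astype(int);b=cv2.resize(t[y-37:y+38,x-25:x+25],(400,600),interpolation=cv2.INTER_CUBIC)
cv2.imwrite("pics/s4.png",np.hstack([a,b]))
E
```

```text
15.6 [-0.33736789  0.65128809 -0.31213249] [ 0.43434407 -0.27574064  0.31289725]
172 281.77 160
173 281.7 152
174 281.56 135
175 281.39 172
176 282.17 160
177 283.57 337
178 284.83 304
179 285.97 166
180 286.39 79
181 286.24 66
182 286.57 67
183 286.45 91
184 286.38 72
185 286.5 68
-5 ptr z=.183,.19 [283.16, 175.3] [283.15, 172.34] mark in/out/wall [283.94, 176.29] [288.64, 177.21] [288.64, 183.5]
-8 ptr z=.183,.19 [282.8, 175.51] [282.78, 172.55] mark in/out/wall [283.56, 176.52] [288.12, 177.53] [288.11, 183.83]
-10 ptr z=.183,.19 [282.54, 175.65] [282.52, 172.69] mark in/out/wall [283.28, 176.67] [287.74, 177.74] [287.74, 184.05]
-12 ptr z=.183,.19 [282.26, 175.79] [282.24, 172.83] mark in/out/wall [282.99, 176.82] [287.34, 177.95] [287.34, 184.26]
-15.2 ptr z=.183,.19 [281.79, 176.0] [281.77, 173.04] mark in/out/wall [282.49, 177.05] [286.65, 178.26] [286.66, 184.59]
-18 ptr z=.183,.19 [281.36, 176.18] [281.33, 173.21] mark in/out/wall [282.02, 177.24] [286.01, 178.53] [286.03, 184.86]
lid (array([ 518.5, -298. ]), array([59.2, 60.3]), 74.0) 0.2567812750688112
```

View pics/s4.png

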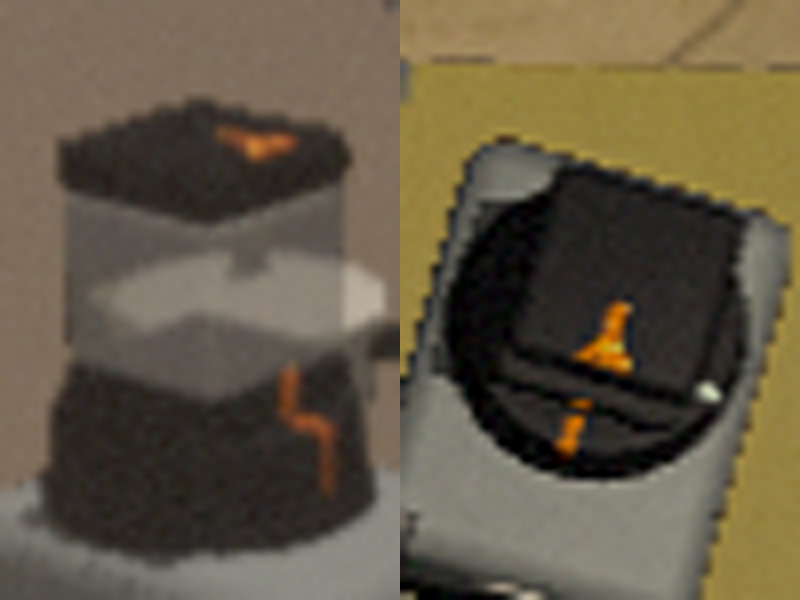

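The pointer lines up with the orange mark in both halves of the picture. The lid is at 257 mm (258 expected) with yaw -16° against the grinder's -15.2°. The gripper is clear, so I'm handing in.

```bash
python3 -c "
from workcell import *
print(hand_in())"
```

```text
the job is handed in; nothing more can be done
None
```

The hopper is screwed down with its pointer at the orange mark, within about 1° by camera. I let go, backed the arm clear and handed the job in at about 16 s; no verdict came back.

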